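Latch the acrylic paint case

ROBOT

A 6-joint arm with a two-finger parallel gripper is mounted at the origin on the work surface. World frame = base frame: x ahead of the robot, y to its left, z up, the work surface at z = 0. Lengths are in m, angles in rad, forces in N, time in s.
With the tool pointing down it reaches from about 0.375 to 0.75 m from the base axis. Payload 9 kg.
Tool frame: the origin (TCP) lies at the very end of the fingers, on their centre line; the grasp point (between the pads) lies 19 mm behind it; y points along the fingers, z is the direction in which the jaws open and shut, and the axes are right-handed (so a half turn about y gives the same grasp; the last joint's range is limited). The gripper opens to 85 mm and grips with 20 to 120 N. Pads are 22 mm wide; open, the fingers measure 114 mm over their backs; the gripper's body (76 mm by 85 mm) begins 54 mm behind the grasp point. The pads swing forward as they close: fully open they stand 13 mm farther back than shut.
Start: joints at [1.084, 0.104, 0.097, 1.564, 0, 1.353], TCP at [0.159, 0.578, 0.231] pointing down, gripper open.
Joint ranges: [-2.99, 2.99], [-0.84, 1.86], [-1.1, 1.16], [-1.84, 2.11], [-1.51, 1.56], [-3.14, 3.14]. Speed limits (rad/s): [2.22, 2.22, 2.57, 3.14, 3.14, 3.14].

INTERFACE

Orientations are given as a unit quaternion [w, x, y, z].
In Python, from station import state, viewer, job_done gives the robot as it stands.
- The arm moves only by the tool move_arm, never from a script. Its argument "increments" is a list of rows, each a list of 3 entries, a list of its own where there are three numbers: the shift along the tool's x, y, z normalised to -1 to 1, where 1 is 20 cm, then the turn, a rotation vector about the tool's x, y, z normalised to -1 to 1, where 1 is 180 degrees, then the closure, from 0 (fully open) to 1 (shut). In form: [[[x, y, z], [rx, ry, rz], hand], ...]. A call has 1 to 8 rows; each row shifts and turns the commanded pose from where the row before left it, along the tool's axes as they then stand; what a row does not reach is not made up. A row lasts 1/8 s, in which the tool goes at most 62.5 mm and 10.7 degrees, less where a joint would pass 70% of its speed; a pose out of reach is approached as far as the arm can. A call with a number of a shift or a turn outside -1 to 1 is refused whole. A call with a gripper value outside its range is refused whole. The fingers move at their own pace and stop on an object; "newtons" is the grip in N (left out, the last holds). Time passes only in rows, so rows that do not move let the fingers close. It gives the time, the measured TCP pose, the force and the opening at its end, in the units of the state.
- state(): the state, without advancing time (a new reading comes with each control period).
- viewer.grab_frame(name): name is "scene" or "side" or "wrist"; returns (picture, depth): 384x512x3 uint8, red, green, blue; 384x512 float32, m along the optical axis (not along the pixel's ray), 0 where there is no reading.
- viewer.camera_model(name): a dict with "K" (3x3 intrinsics, pixels), "R" (3x3) and "t" (3): a world point X has camera coordinates R X + t. Camera axes: x right, y down, z forward; pixel columns grow to the right and rows downward; lengths in m; the calibration is good to about 2 mm. A picture is of the moment at which its call begins: read the wrist's pose just before it. camera_model takes no time and is no camera call; for the wrist camera it gives the pose at the moment of the call.
- job_done(): hands the job in, once; it reports no verdict.
The state is a dict: "t": time; "joint_pos": joint angles; "qd": joint speeds; "joint_efforts": joint torques, N m; "eef_pos": TCP position; "tcp_rot": TCP orientation; "contact_force": force on the tool from outside, world axes, zero at the start; "ft_torque": the same for the moment, N m; "gripper_width": finger opening in m.
Only numpy, scipy, OpenCV 4.12 (cv2) and the standard library are available. Lean on these libraries where they do the work, as an engineer would, in place of code of your own. Each camera call takes 0.05 s, during which the arm holds its last target. There are 200 camera calls.

TASK

The acrylics dry out if the paint case is left ajar. Put the latch's wire loop over the keeper hook on the lid so that it catches under the hook's lip, then press the lever gently down over centre until it lies flat and the lid is drawn shut, and let go. Use no more force than the latch needs, and leave the paint jars and the cup where they are.

Things in the scene. Friction and masses are not known exactly. Their poses are not given: they have to be found in the camera images.
- case: Wooden paint case standing on its hinged edge, fixed: 150 mm high, 240 wide (its y), 100 deep plus a 50 mm lid half. Seam and latch are on its top face, z 150. Origin on the table below the seam at mid width; x points across the seam from fixed half to lid, z up. The latch moves in the case's x-z plane at y = 0.
- lid (a joint): Lid hinge at the foot of the seam: 0 fully shut; 0.035 rad = 5 mm ajar at the top (toward +x), as the gasket pushes it. About 12 N at the keeper starts it moving, about 40 N holds it near 0.02 rad, as shut as the latch draws it.
- lever (a joint): Steel latch lever with red end. 0 = flat on the fixed half, pointing to the case's -x; 1.57 upright; up to 2.4 = leaning over toward the lid. Stays where left. With the loop hooked, the pull starts near 1.2 to 1.6; pressing near the tip takes about 5 N (2 to 8); below about 0.3 it is past dead centre and snaps flat by itself.
- loop (a joint): Angle of the wire loop against the lever, stiff enough to stay where left: the loop's slope above level (rising toward the lid side) is this value minus the lever value.
- lever_tip (a point): Free end of the lever, on its outer face (the upper one when flat; it faces the lid when upright): 59 mm along the lever from the pivot and 9 mm off it. The lever plate is 26 mm wide and 4 mm thick.
- loop_bar (a point): Middle of the loop's end bar, a 5 mm round steel bar along the case's y, 62.5 mm from the loop's pin at the lever. The loop is 35 mm wide, side wires 4 mm. Its x axis points from the pin to the bar, z is up when the loop lies level.
- loop_tab (a point): Centre of the red pull tab at the loop's end, 36 mm wide (along the case's y), 8 thick, 26 high, square to the loop: 8 mm beyond the bar and 13 mm above it in the loop's axes. Can be pinched across its width from above; pulling it moves loop and lever together, and it can turn between the fingers.
- keeper_seat (a point): Where the bar's centre belongs in the keeper (16 mm wide steel hook on the lid's top edge): 2.5 mm on the +x side of its post, base plate 3.7 mm below, lip underside 3.8 mm above, lip top 6.8 mm above. The lip ends 2.5 mm beyond in +x: pass the bar over it, down at 5 mm or more beyond this point, back under it. Moves with the lid.
- paint_red: Jar of red paint with yellow cap, 60 mm across, 130 mm high, loose on the table; origin under its centre. Leave alone.
- paint_blue: Jar of blue paint with yellow cap, same size, loose on the table. Leave alone.
- cup: Upturned white paper cup, 72 mm across the foot, 85 mm high, loose on the table. Leave alone.
- sample_jar: Small green sample jar with yellow cap, 28 mm across, 35 mm high, standing loose on the case top about 98 mm to the +y side of the latch. Leave alone.
- lever_pivot (a point): The lever's pivot pin: x -30, z 162 mm in the case's frame. The loop is pinned to the lever 12.4 mm from here: with the lever flat that pin is 12 mm toward -x and 3 mm below the pivot, and it turns with the lever. To get the loop past the keeper's lip the lever must lean beyond about 1.7 rad.

How it is judged:
On the way, in this order (a step that is already met when the one before it is completed fails the run):
1. the loop's bar is behind the keeper post and under its lip (within 3 mm before to 4.5 mm beyond the seat, 4 mm in height) while the lever is still raised above 0.7 rad (x of loop_bar in the frame of keeper_seat between -0.003 and 0.0045 m and z of loop_bar in the frame of keeper_seat between -0.004 and 0.004 m and value of joint lever above 0.7 rad), for 0.1 s.
2. the lever lies flat (below 0.08 rad) with the loop hooked and the lid drawn shut (value of joint lever below 0.08 rad and value of joint lid below 0.024 rad), for 0.2 s.
At the end, for the whole second after the job is handed in: The lever lies flat (below 0.08 rad), the lid is drawn shut (below 0.024 rad), and the loop's bar sits in the keeper under its lip (within 3 mm of the seat along x, 4 mm in height) (all of step 2 and x of loop_bar in the frame of keeper_seat between -0.003 and 0.003 m and z of loop_bar in the frame of keeper_seat between -0.004 and 0.004 m); the robot touches nothing.
It fails at once if the fingers push on the lever's plate with more than 30 N (contact force between the fingers and lever_c0 above 30 N).
It fails at once if the keeper is strained with more than 70 N (loop forced against it) (contact force between lever and lid above 70 N).
It fails at once if the fingers push on the case or its lid with more than 20 N (contact force between the fingers and case_c0 above 20 N or contact force between the fingers and lid above 20 N).
It fails at once if a paint jar, the cup or the sample jar is shifted by more than 25 mm (distance of any of paint_red, paint_blue, cup, sample_jar from where it was at the start of the episode above 0.025 m).
It also fails if it takes over 54 s, if anything falls off the work surface, if the arm or the gripper's body presses on something with over 40 N, if the wrist force passes 120 N, or if a joint passes its speed limit or range.

## Working session

There is one attempt and no reset: what is moved stays moved. The work goes in short steps, Python scripts to look and compute and a tool call to move; the robot and the scene stay as the last step left them, time stands still between calls to the robot, and variables do not carry over. Pictures are saved under pics/ and viewed, about 8 in all and at most 12, crops included, and the job is handed in when it is done.

Besides the shell and the picture viewer there is one more tool, called after "Request:" as name([rows], argument=value, ...), one row to a line, values as JSON. move_arm: Moves the arm, as the interface text tells. Scaled input: -1 to 1 covers 20 cm each way for a shift and 180 degrees each way for a turn. Its arguments: {"type":"object","properties":{"increments":{"type":"array","items":{"type":"array"}},"newtons":{"type":"number"}},"required":["increments"]}

```bash
ls; mkdir -p pics
cat > h.py <<'E'
import numpy as np, cv2
from station import state, viewer, job_done
def grab(n,fn=None,crop=None,scale=1):
    m=viewer.camera_model(n); p,d=viewer.grab_frame(n)
    if fn:
        q=p if crop is None else p[crop[1]:crop[3],crop[0]:crop[2]]
        cv2.imwrite('pics/'+fn,cv2.resize(q[:,:,::-1],None,fx=scale,fy=scale,interpolation=cv2.INTER_CUBIC))
    K,R,t=[np.array(m[k]) for k in 'KRt']
    v,u=np.mgrid[0:d.shape[0],0:d.shape[1]]
    c=np.stack([(u-K[0,2])/K[0,0]*d,(v-K[1,2])/K[1,1]*d,d],-1)
    W=(c-t)@R
    W[d==0]=np.nan
    return p,d,W,(K,R,t)
E
python3 - <<'E'
from h import *
print(state())
a=grab('scene');b=grab('side')
im=np.hstack([a[0],b[0]])[:,:,::-1]
cv2.imwrite('pics/a.png',a[0][:,:,::-1]);cv2.imwrite('pics/b.png',b[0][:,:,::-1])
np.savez('s0.npz',a=a[0],aw=a[2],b=b[0],bw=b[2])
for x in (a,b): print(x[3])
E
```

```text
pics
{'t': 0.0, 'joint_pos': array([1.08430980e+00, 1.04697587e-01, 9.64786147e-02, 1.56388605e+00,
       5.62452780e-06, 1.35309436e+00]), 'qd': array([-6.15508526e-04, -1.39339248e-03,  1.03625227e-03, -5.71708444e-04,
       -1.59099979e-03,  8.56383155e-06]), 'joint_efforts': array([ 1.62258399e-03, -5.56929696e+01,  5.03651619e+01,  1.66026154e-02,
       -3.21925463e-04,  1.03550713e-05]), 'eef_pos': array([0.15917174, 0.57816734, 0.23052846]), 'tcp_rot': array([-0.70029699,  0.70116423, -0.09490531,  0.09458244]), 'contact_force': array([-0.23641036, -0.36007158, -0.50532802]), 'ft_torque': array([-0.05878723, -0.06190182,  0.05531369]), 'gripper_width': 0.08569994129016409}
(array([[431.08998539,   0.        , 260.26451301],
       [  0.        , 431.08998539, 194.56792416],
       [  0.        ,   0.        ,   1.        ]]), array([[ 0.58551798,  0.81065802,  0.00150805],
       [ 0.56561464, -0.40719523, -0.71712769],
       [-0.58073124,  0.42074413, -0.69694017]]), array([-0.39421457, -0.23766126,  1.52512962]))
(array([[474.62217084,   0.        , 252.41030011],
       [  0.        , 474.62217084, 187.89748997],
       [  0.        ,   0.        ,   1.        ]]), array([[ 0.92735515, -0.37409034, -0.00829667],
       [-0.33386951, -0.81723109, -0.46974939],
       [ 0.16894841,  0.43839453, -0.88276083]]), array([-0.5324571 ,  0.28286133,  0.95490265]))
```

View pics/a.png

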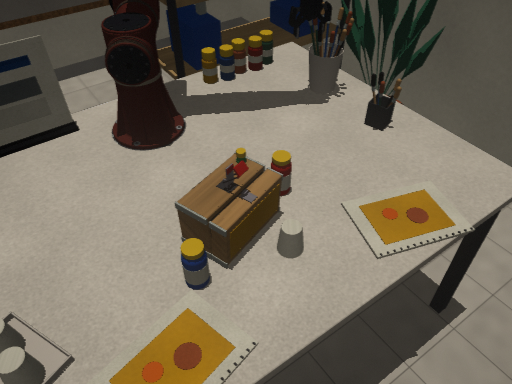

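View pics/b.png

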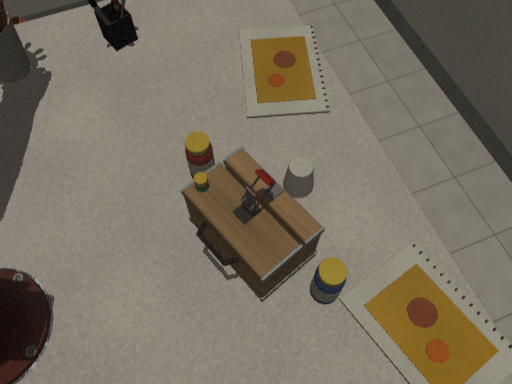

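The scene view shows the case at (230,205) with the latch near (235,180). The side view shows the case at (253,220), the lever raised at (250,203), the red tab at (265,178), the sample jar at (201,182), the red jar at (198,150), the blue jar at (328,280) and the cup at (300,177).

Run:
```python
from h import *
s=np.load('s0.npz')
for n in 'ab':
    W=s[n+'w'];P=s[n].astype(int)
    box=(W[...,2]>.14)&(W[...,2]<.158)
    m=box.astype(np.uint8); k,l,st,c=cv2.connectedComponentsWithStats(m)
    i=1+np.argmax(st[1:,4]); 
    pts=W[(cv2.dilate((l==i).astype(np.uint8),np.ones((7,7)))>0)&box]
    r=cv2.minAreaRect((pts[:,:2]*1000).astype(np.float32)); print(n,r,len(pts),np.median(pts[:,2]))
    print(cv2.boxPoints(r))
    hsv=cv2.cvtColor(s[n],cv2.COLOR_RGB2HSV)
    red=((hsv[...,0]<6)|(hsv[...,0]>174))&(hsv[...,1]>170)&(hsv[...,2]>70)&(W[...,2]>.155)&(W[...,2]<.4)
    v,u=np.nonzero(red)
    if len(u): print('red',u.min(),u.max(),v.min(),v.max(),np.round(W[red].mean(0),4), np.round(W[red].min(0),4),np.round(W[red].max(0),4))
    yel=(hsv[...,0]>20)&(hsv[...,0]<32)&(hsv[...,1]>170)&(W[...,2]>.1)
    k,l,st,c=cv2.connectedComponentsWithStats(yel.astype(np.uint8))
    for j in range(1,k):
        if st[j,4]>15: print('yel',c[j],np.round(np.nanmedian(W[l==j],0),3))
a=cv2.resize(s['a'][140:220,190:290],None,fx=5,fy=5,interpolation=2); b=cv2.resize(s['b'][150:250,200:320],None,fx=5,fy=5,interpolation=2)
c=np.zeros((500,500,3),np.uint8);c[:400]=a
c=cv2.resize(np.hstack([c,b]),None,fx=.72,fy=.72)
cv2.imwrite('pics/c.png',np.clip(c[:,:,::-1]*1.6,0,255).astype(np.uint8))
```

```text
a ((546.9691162109375, -22.458084106445312), (117.77671813964844, 246.6139678955078), 19.223703384399414) 2430 0.14903882877734587
[[ 450.76462   74.58391]
 [ 531.9641  -158.27892]
 [ 643.1736  -119.50008]
 [ 561.9741   113.36275]]
red 227 247 161 176 [ 0.5989 -0.0053  0.2315] [ 0.5035 -0.0249  0.1584] [0.6121 0.0559 0.2429]
yel [260.30677291  37.89243028] [-0.138  0.578  0.126]
yel [231.82517483  46.84615385] [-0.139  0.442  0.125]
yel [208.1409396   53.09395973] [-0.146  0.343  0.125]
yel [240.27027027 152.40540541] [0.498 0.061 0.183]
yel [280.88995215 157.45933014] [0.526 0.177 0.128]
yel [191.98507463 248.1840796 ] [ 0.665 -0.184  0.129]
b ((543.1090087890625, -24.134811401367188), (109.63835906982422, 245.4434051513672), 19.029285430908203) 5791 0.14935193518083145
[[ 451.272      74.00652 ]
 [ 531.29913  -158.0239  ]
 [ 634.94604  -122.276146]
 [ 554.9189    109.75427 ]]
red 255 274 170 183 [ 0.5948 -0.009   0.2378] [ 0.5835 -0.0245  0.2264] [0.6105 0.0079 0.2435]
yel [196.77857143 141.53928571] [0.521 0.179 0.129]
yel [200.07692308 177.80769231] [0.493 0.061 0.184]
yel [331.92666667 265.47333333] [ 0.665 -0.173  0.129]
```

View pics/c.png

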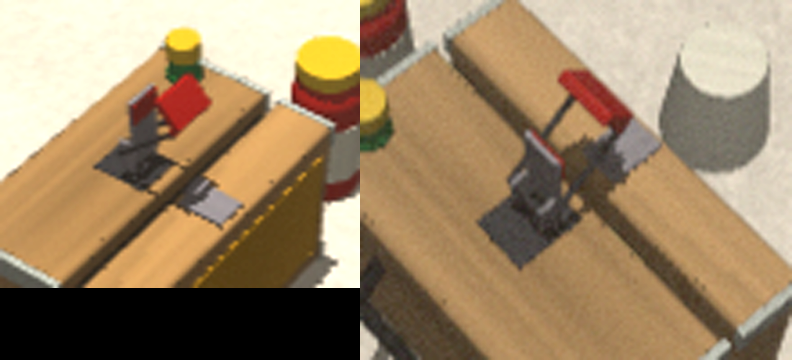

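```bash
cat >> h.py <<'E'
from scipy.spatial.transform import Rotation as Ro
C0=np.array([.5885,-.0084,0.]); YAW=np.deg2rad(19.1)
try:
    z=np.load('case.npz'); C0=z['C0']; YAW=float(z['yaw'])
except Exception: pass
def Rc(): return Ro.from_euler('z',YAW).as_matrix()
def w2c(p): return (np.asarray(p)-C0)@Rc()
def c2w(p): return Rc()@np.asarray(p)+C0
def pose():
    s=state(); q=s['tcp_rot']; return s['eef_pos'],Ro.from_quat([q[1],q[2],q[3],q[0]]).as_matrix()
def toolR(tilt=0,sgn=1):
    # tool y: down, tilted in case xz plane (tilt>0: fingers point toward +x); tool z along sgn*case y
    y=Rc()@np.array([np.sin(tilt),0,-np.cos(tilt)]); zz=Rc()@np.array([0,sgn,0.]); return np.stack([np.cross(y,zz),y,zz],1)
def plan(p1,R1,hand,n=None,p0=None,R0=None,step=.04):
    if p0 is None: p0,R0=pose()
    rv=Ro.from_matrix(R0.T@R1).as_rotvec(); d=np.linalg.norm(p1-p0)
    n=n or int(np.ceil(max(d/step,np.linalg.norm(rv)/np.deg2rad(9),1)))
    print('dist mm',d*1e3,'rot deg',np.rad2deg(rv),'rows',n)
    out=[];R=R0
    for i in range(n):
        sh=R.T@(p1-p0)/n/.2
        out.append([[round(float(v),3) for v in sh],[round(float(v)+0,4) for v in rv/n/np.pi],hand])
        R=R0@Ro.from_rotvec(rv*(i+1)/n).as_matrix()
    for i in range(0,n,8): print(str(out[i:i+8]).replace(' ',''))
E
python3 - <<'E'
from h import *
p,R=pose();m=viewer.camera_model('wrist');Rw=np.array(m['R']);t=np.array(m['t'])
cam=-Rw.T@t; print('cam in tool',R.T@(cam-p),'\naxes in tool\n',R.T@Rw.T, m['K']); print(R)
for s in(1,-1): print(s,np.rad2deg(Ro.from_matrix(R.T@toolR(0,s)).as_rotvec()))
s=1
plan(c2w([0.0,0,.40]),toolR(0,s),0)
E
```

```text
cam in tool [-0.08452422 -0.14271936 -0.00016269] 
axes in tool
 [[-7.39592728e-04  9.44326069e-01  3.29010227e-01]
 [ 1.52343367e-03 -3.29008871e-01  9.44325602e-01]
 [ 9.99998566e-01  1.19964161e-03 -1.19528556e-03]] [[290.83423663   0.         256.02799422]
 [  0.         290.83423663 189.08437076]
 [  0.           0.           1.        ]]
[[ 9.64087091e-01 -5.27242397e-04  2.65585772e-01]
 [-2.65586188e-01 -1.01526302e-03  9.64086586e-01]
 [-2.38667910e-04 -9.99999346e-01 -1.11883027e-03]]
1 [ 5.80381616e-02 -3.45017761e+01 -3.25597577e-02]
-1 [4.26377520e-02 1.45498200e+02 7.60023082e-02]
dist mm 746.3921718376565 rot deg [ 5.80381616e-02 -3.45017761e+01 -3.25597577e-02] rows 19
[[[0.15,-0.044,-0.119],[0.0,-0.0101,-0.0],0],[[0.146,-0.044,-0.124],[0.0,-0.0101,-0.0],0],[[0.142,-0.044,-0.128],[0.0,-0.0101,-0.0],0],[[0.138,-0.044,-0.133],[0.0,-0.0101,-0.0],0],[[0.134,-0.044,-0.137],[0.0,-0.0101,-0.0],0],[[0.129,-0.044,-0.141],[0.0,-0.0101,-0.0],0],[[0.125,-0.044,-0.145],[0.0,-0.0101,-0.0],0],[[0.12,-0.044,-0.149],[0.0,-0.0101,-0.0],0]]
[[[0.115,-0.045,-0.153],[0.0,-0.0101,-0.0],0],[[0.11,-0.045,-0.156],[0.0,-0.0101,-0.0],0],[[0.105,-0.045,-0.16],[0.0,-0.0101,-0.0],0],[[0.1,-0.045,-0.163],[0.0,-0.0101,-0.0],0],[[0.095,-0.045,-0.166],[0.0,-0.0101,-0.0],0],[[0.09,-0.045,-0.169],[0.0,-0.0101,-0.0],0],[[0.084,-0.045,-0.172],[0.0,-0.0101,-0.0],0],[[0.079,-0.045,-0.174],[0.0,-0.0101,-0.0],0]]
[[[0.073,-0.045,-0.177],[0.0,-0.0101,-0.0],0],[[0.068,-0.045,-0.179],[0.0,-0.0101,-0.0],0],[[0.062,-0.045,-0.181],[0.0,-0.0101,-0.0],0]]
```

Request:
move_arm([
  [[0.15, -0.044, -0.119], [0, -0.0101, 0], 0],
  [[0.146, -0.044, -0.124], [0, -0.0101, 0], 0],
  [[0.142, -0.044, -0.128], [0, -0.0101, 0], 0],
  [[0.138, -0.044, -0.133], [0, -0.0101, 0], 0],
  [[0.134, -0.044, -0.137], [0, -0.0101, 0], 0],
  [[0.129, -0.044, -0.141], [0, -0.0101, 0], 0],
  [[0.125, -0.044, -0.145], [0, -0.0101, 0], 0],
  [[0.12, -0.044, -0.149], [0, -0.0101, 0], 0],
])

```text
t: 1.1
eef_pos: [0.3406, 0.3301, 0.3017]
tcp_rot: [-0.707, 0.707, -0.005, 0.005]
contact_force: [0.7, -0.4, 0.1]
gripper_width: 0.0853
```

Request:
move_arm([
  [[0.115, -0.045, -0.153], [0, -0.0101, 0], 0],
  [[0.11, -0.045, -0.156], [0, -0.0101, 0], 0],
  [[0.105, -0.045, -0.16], [0, -0.0101, 0], 0],
  [[0.1, -0.045, -0.163], [0, -0.0101, 0], 0],
  [[0.095, -0.03, -0.166], [0, -0.0101, 0], 0],
  [[0.09, -0.02, -0.169], [0, -0.0101, 0], 0],
  [[0.084, 0, -0.172], [0, -0.0101, 0], 0],
  [[0.079, 0, -0.174], [0, -0.0101, 0], 0],
])

```text
t: 2.1
eef_pos: [0.5212, 0.083, 0.3474]
tcp_rot: [0.702, -0.702, -0.084, 0.085]
contact_force: [0.2, 0.4, 1.0]
gripper_width: 0.0854
```

Request:
move_arm([
  [[0.073, 0, -0.177], [0, -0.0101, 0], 0],
  [[0.068, 0, -0.179], [0, -0.0101, 0], 0],
  [[0.062, 0, -0.181], [0, -0.0101, 0], 0],
  [[0, 0, 0], [0, 0, 0], 0],
])

```text
t: 2.6
eef_pos: [0.5892, -0.0106, 0.3461]
tcp_rot: [0.698, -0.697, -0.116, 0.117]
contact_force: [0.4, -0.3, 0.1]
gripper_width: 0.0854
```

Run:
```python
from h import *
p,R=pose();print(p,w2c(p),np.rad2deg(Ro.from_matrix(R.T@toolR()).as_rotvec()))
a=grab('wrist')
np.savez('w1.npz',p=a[0],W=a[2])
cv2.imwrite('pics/w1.png',np.clip(cv2.resize(a[0][:,:,::-1],(768,576),interpolation=2)*1.5,0,255).astype(np.uint8))
C=w2c(a[2])
for z0,z1 in((.14,.156),):
    m=((C[...,2]>z0)&(C[...,2]<z1)).astype(np.uint8);k,l,st,c=cv2.connectedComponentsWithStats(m)
    for i in range(1,k):
        if st[i,4]>300:
            q=C[l==i];r=cv2.minAreaRect((q[:,:2]*1000).astype(np.float32));print(st[i],r,np.median(q[:,2]))
```

```text
[ 0.5892249  -0.01060377  0.34606182] [-3.61222742e-05 -2.31965168e-03  3.46061824e-01] [-0.05797052 -0.09122511 -0.11151447]
[  147    72   225    91 17408] ((-51.655147552490234, 0.31494140625), (244.33746337890625, 100.14695739746094), 89.98487854003906) 0.15031484103078932
[ 158  166   85   40 2957] ((31.244787216186523, -71.06570434570312), (101.76763153076172, 49.87248229980469), 89.30311584472656) 0.14727298151291535
[246 167  27  21 425] ((18.853647232055664, 0.7289180755615234), (23.888525009155273, 32.18587112426758), 0.2684305012226105) 0.14791675986872738
[ 276  167   84   39 2889] ((31.270326614379883, 72.03759002685547), (49.45436477661133, 100.96611022949219), 0.5919376015663147) 0.14708288868675587
```

View pics/w1.png

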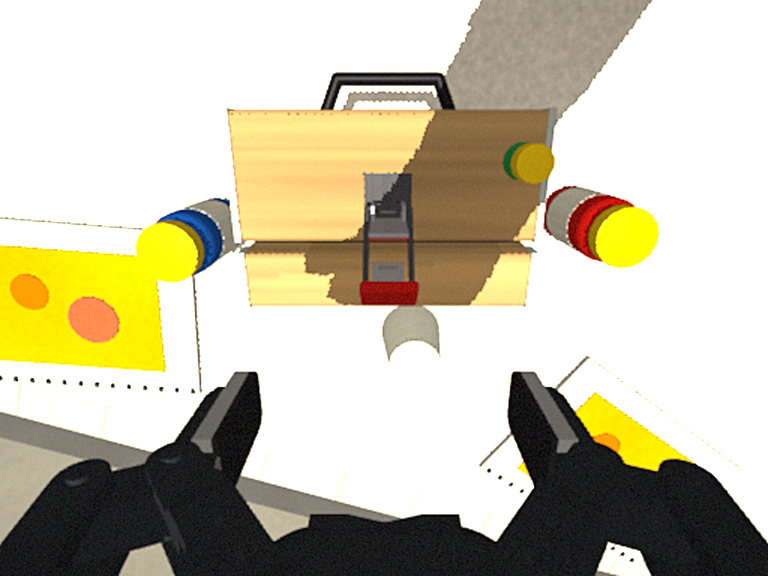

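The wrist view from directly above shows the latch in line with the image column: lever at about (388,220), keeper (388,272), tab (389,292), all 1.5x. The sample jar is at (528,162).

Run:
```python
from h import *
np.savez('case.npz',C0=c2w([-.0015,.0003,0]),yaw=YAW)
import h; h.C0=np.load('case.npz')['C0']
s=np.load('w1.npz');C=h.w2c(s['W'])*1000
print(h.C0)
m=(abs(C[...,1])<40)&(C[...,0]>-70)&(C[...,0]<60)&(C[...,2]>152)
P=s['p'].astype(int)
red=(P[...,0]>2.2*P[...,1])&(P[...,0]>60)&m
k,l,st,c=cv2.connectedComponentsWithStats(red.astype(np.uint8))
for i in range(1,k): 
    if st[i,4]>4: print('red',st[i],np.round([C[l==i].min(0),np.median(C[l==i],0),C[l==i].max(0)],1).tolist())
for col in (254,256,258,260,262,):
    print(col,[tuple(np.round(C[r,col]).astype(int)) for r in range(112,208,2)])
print('row180',[tuple(np.round(C[180,c],0).astype(int)) for c in range(236,284,2)])
# second view: side camera
s=np.load('s0.npz');C=h.w2c(s['bw'])*1000;P=s['b'].astype(int)
m=(abs(C[...,1])<8)&(C[...,0]>5)&(C[...,0]<60)&(C[...,2]>145)&(C[...,2]<180)
q=C[m];print('side keeper',np.round(q[np.argsort(q[:,0])][::3]).astype(int).tolist())
```

```text
[ 0.58698441 -0.00860734  0.        ]
red [245 159  28   2  54] [[-20.4, -14.6, 192.1], [-19.6, -0.8, 219.3], [-13.6, 12.0, 221.2]]
red [240 187  39  16 564] [[2.2, -18.0, 212.9], [8.1, -0.4, 239.0], [21.6, 16.9, 243.7]]
254 [(np.int64(-58), np.int64(-5), np.int64(150)), (np.int64(-56), np.int64(-5), np.int64(151)), (np.int64(-54), np.int64(-5), np.int64(152)), (np.int64(-51), np.int64(-5), np.int64(150)), (np.int64(-49), np.int64(-5), np.int64(151)), (np.int64(-47), np.int64(-5), np.int64(152)), (np.int64(-45), np.int64(-5), np.int64(151)), (np.int64(-42), np.int64(-5), np.int64(150)), (np.int64(-41), np.int64(-5), np.int64(152)), (np.int64(-38), np.int64(-5), np.int64(150)), (np.int64(-36), np.int64(-5), np.int64(151)), (np.int64(-33), np.int64(-5), np.int64(151)), (np.int64(-31), np.int64(-5), np.int64(152)), (np.int64(-33), np.int64(-5), np.int64(176)), (np.int64(-31), np.int64(-5), np.int64(176)), (np.int64(-26), np.int64(-5), np.int64(163)), (np.int64(-22), np.int64(-6), np.int64(151)), (np.int64(-23), np.int64(-5), np.int64(172)), (np.int64(-23), np.int64(-5), np.int64(183)), 
[... 11123 characters left out ...]
 -4, 147], [12, 1, 146], [14, -4, 146], [14, -6, 149], [15, -8, 147], [15, 7, 149], [16, 5, 152], [17, -8, 161], [17, -2, 153], [17, 7, 160], [18, -5, 155], [18, -7, 162], [18, 5, 162], [20, -8, 157], [20, -4, 160], [22, -6, 160], [23, -7, 153], [23, 8, 160], [25, -8, 164], [26, -4, 162], [30, -6, 149], [31, -4, 150], [33, -2, 150], [33, 4, 148], [34, 5, 150], [35, -3, 151], [37, 5, 147], [38, 0, 149], [39, -2, 150], [40, -4, 152], [40, 3, 150], [41, -2, 152], [43, -3, 147], [43, 0, 149], [44, -8, 152], [45, -1, 149], [46, -3, 150], [47, -7, 152], [48, 0, 149], [49, 6, 151], [50, -1, 148], [50, 2, 151], [52, 1, 147], [54, -3, 145]]<stdin>:13: RuntimeWarning: invalid value encountered in cast
```

The keeper's lip top is at z 162.5 mm, x 17.5–26.5 mm in the case frame, which puts the seat at about (24, 155.7) mm. The tab's top corner is at (8.7, 241.7) mm, the loop slopes about 42° and the lever is near 1.57. I'll approach the tab with the tool tilted square to the loop.

```bash
cat >> h.py <<'E'
PIV=np.array([-.0293,.162]); SEAT=np.array([.024,.1557]); YT=-.0005; GL=np.array([.0705,.023])
def pin(th): return PIV+.012*np.array([-np.cos(th),np.sin(th)])-.003*np.array([np.sin(th),np.cos(th)])
def rot(s): return np.array([[np.cos(s),-np.sin(s)],[np.sin(s),np.cos(s)]])
def bar(th,s): return pin(th)+rot(s)@[.0625,0]
def tcp(th,s,back=0,tilt=None):
    g=pin(th)+rot(s)@GL; t=s if tilt is None else tilt
    q=g+(.019-back)*np.array([np.sin(t),-np.cos(t)])
    return c2w([q[0],YT,q[1]]),toolR(t)
E
python3 - <<'E'
from h import *
s=np.deg2rad(42)
a=tcp(1.57,s,.08); b=tcp(1.57,s)
print(w2c(a[0]),w2c(b[0]))
plan(*a,0); plan(*b,0,p0=a[0],R0=a[1])
E
```

```text
[-0.03612482 -0.0005      0.28359548] [ 0.01740563 -0.0005      0.22414389]
dist mm 73.33631871676555 rot deg [-4.01880650e-02 -8.14071110e-02 -4.20836827e+01] rows 5
[[[-0.037,0.063,0.001],[-0.0,-0.0001,-0.0468],0],[[-0.046,0.057,0.001],[-0.0,-0.0001,-0.0468],0],[[-0.054,0.05,0.001],[-0.0,-0.0001,-0.0468],0],[[-0.061,0.041,0.001],[-0.0,-0.0001,-0.0468],0],[[-0.066,0.032,0.001],[-0.0,-0.0001,-0.0468],0]]
dist mm 79.99999999999999 rot deg [0. 0. 0.] rows 2
[[[0.0,0.2,-0.0],[0.0,0.0,0.0],0],[[0.0,0.2,-0.0],[0.0,0.0,0.0],0]]
```

Request:
move_arm([
  [[-0.037, 0.063, 0.001], [0, 0, -0.0468], 0],
  [[-0.046, 0.057, 0.001], [0, 0, -0.0468], 0],
  [[-0.054, 0.05, 0.001], [0, 0, -0.0468], 0],
  [[-0.061, 0.041, 0.001], [0, 0, -0.0468], 0],
  [[-0.066, 0.032, 0.001], [0, 0, -0.0468], 0],
  [[0, 0, 0], [0, 0, 0], 0],
])

```text
t: 3.4
eef_pos: [0.5504, -0.0184, 0.2783]
tcp_rot: [0.7, -0.611, -0.346, -0.13]
contact_force: [0.9, -0.0, 0.0]
gripper_width: 0.0854
```

Run:
```python
from h import *
s=np.deg2rad(42)
print(state()['joint_pos'],w2c(pose()[0]))
a=grab('wrist')
cv2.imwrite('pics/w2.png',np.clip(a[0][:,:,::-1].astype(int)*1.3,0,255).astype(np.uint8))
np.savez('w2.npz',p=a[0],W=a[2])
C=w2c(a[2])*1000;P=a[0].astype(int)
m=(P[...,0]>2.2*P[...,1])&(P[...,0]>60)&(abs(C[...,1])<40)&(C[...,2]>200)
k,l,st,c=cv2.connectedComponentsWithStats(m.astype(np.uint8))
for i in range(1,k):
    if st[i,4]>20: print(st[i],np.round([C[l==i].min(0),np.median(C[l==i],0),C[l==i].max(0)],1).tolist())
    if st[i,4]>400:
        cc=int(c[i][0]); print([tuple(np.round(C[r,cc][[0,2]],1).tolist()) for r in range(st[i][1]-4,st[i][1]+st[i][3]+4,3)])
plan(*tcp(1.57,s),0)
```

```text
[-0.57917629 -0.8358002  -0.71459621  1.22394516  0.54102148 -0.77397667] [-0.03780663  0.00267581  0.27826553]
[229 197  47  25 952] [[0.9, -17.8, 216.2], [5.9, -0.2, 234.0], [17.7, 17.1, 242.3]]
[(1248.1, -499.6), (12.2, 216.5), (15.3, 217.6), (1245.8, -439.9), (14.0, 223.8), (9.0, 229.1), (5.1, 233.6), (1.5, 237.9), (2.7, 239.8), (6.3, 240.6), (1245.9, -311.7)]
dist mm 80.81334905402619 rot deg [-0.21814541 -0.26425714 -1.6558999 ] rows 3
[[[0.004,0.135,-0.004],[-0.0004,-0.0005,-0.0031],0],[[0.002,0.135,-0.004],[-0.0004,-0.0005,-0.0031],0],[[0.001,0.135,-0.004],[-0.0004,-0.0005,-0.0031],0]]
```

View pics/w2.png

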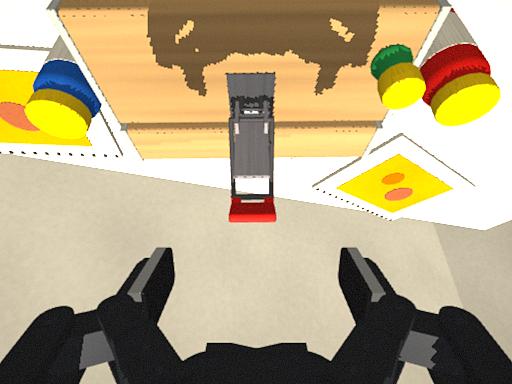

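The wrist view shows the tab centred at (252,208) between the open fingers. Joint 2 is at its limit with this tilt, so I'll use 15° of tilt and regrip midway.

Run:
```python
from h import *
s=np.deg2rad(42);t=np.deg2rad(15)
a=tcp(1.57,s,.06,tilt=t);b=tcp(1.57,s,0,tilt=t)
print(w2c(a[0]),w2c(b[0]))
plan(*a,0);plan(*b,0,p0=a[0],R0=a[1])
```

```text
[-0.00591943 -0.0005      0.2778666 ] [ 0.00960971 -0.0005      0.21991106]
dist mm 31.340977206412116 rot deg [-0.27604308 -0.20771275 25.34401913] rows 3
[[[0.032,0.041,-0.004],[-0.0005,-0.0004,0.0469],0],[[0.038,0.036,-0.004],[-0.0005,-0.0004,0.0469],0],[[0.043,0.03,-0.004],[-0.0005,-0.0004,0.0469],0]]
dist mm 60.00000000000001 rot deg [0. 0. 0.] rows 2
[[[-0.0,0.15,0.0],[0.0,0.0,0.0],0],[[-0.0,0.15,0.0],[0.0,0.0,0.0],0]]
```

Request:
move_arm([
  [[0.032, 0.041, -0.004], [-0.0005, -0.0004, 0.0469], 0],
  [[0.038, 0.036, -0.004], [-0.0005, -0.0004, 0.0469], 0],
  [[0.043, 0.03, -0.004], [-0.0005, -0.0004, 0.0469], 0],
  [[0, 0, 0], [0, 0, 0], 0],
  [[0, 0, 0], [0, 0, 0], 0],
])

```text
t: 4.08
eef_pos: [0.5836, -0.0111, 0.2844]
tcp_rot: [0.705, -0.677, -0.212, 0.022]
contact_force: [-0.5, -0.3, 0.6]
gripper_width: 0.0852
```

Run:
```python
from h import *
s=np.deg2rad(42);t=np.deg2rad(15)
print(state()['joint_pos'],w2c(pose()[0]))
plan(*tcp(1.57,s,0,tilt=t),0,n=3)
```

```text
[-0.33005395 -0.25454071 -0.17459606  1.43088005  0.16228839 -0.64887184] [-0.00400086 -0.00130138  0.28438288]
dist mm 65.89769527064095 rot deg [0.30111785 0.23497342 0.60899854] rows 3
[[[-0.007,0.11,0.002],[0.0006,0.0004,0.0011],0],[[-0.007,0.11,0.002],[0.0006,0.0004,0.0011],0],[[-0.006,0.11,0.002],[0.0006,0.0004,0.0011],0]]
```

Request:
move_arm([
  [[-0.007, 0.11, 0.002], [0.0006, 0.0004, 0.0011], 0],
  [[-0.007, 0.11, 0.002], [0.0006, 0.0004, 0.0011], 0],
  [[-0.006, 0.11, 0.002], [0.0006, 0.0004, 0.0011], 0],
  [[0, 0, 0], [0, 0, 0], 0.3],
  [[0, 0, 0], [0, 0, 0], 0.5],
], newtons=40)

```text
t: 4.7
eef_pos: [0.5952, -0.0065, 0.2175]
tcp_rot: [0.707, -0.676, -0.206, 0.026]
contact_force: [0.3, -1.0, 0.5]
gripper_width: 0.0518
```

Run:
```python
from h import *
t=np.deg2rad(15)
print(w2c(pose()[0])*1000,w2c(tcp(1.57,np.deg2rad(42),0,tilt=t)[0])*1000,state()['contact_force'],state()['gripper_width'])
```

```text
[  8.4281024   -0.69761323 217.49933861] [  9.60971314  -0.5        219.91105525] [ 0.27703848 -0.97293386  0.5218632 ] 0.05179848832307766
```

Request:
move_arm([
  [[0, 0, 0], [0, 0, 0], 0.7],
  [[0, 0, 0], [0, 0, 0], 0.8],
  [[0, 0, 0], [0, 0, 0], 0.8],
])

```text
t: 5.08
eef_pos: [0.5957, -0.0063, 0.2182]
tcp_rot: [0.707, -0.676, -0.206, 0.026]
contact_force: [0.3, 4.4, 3.8]
gripper_width: 0.0347
```

Run:
```python
from h import *
d=np.deg2rad
print(w2c(pose()[0])*1000,state()['contact_force'],state()['gripper_width'])
# material grasp: tool pose in loop frame at grip
def inc(th0,s0,th1,s1,t0,t1,n,hand=.8):
    p0,R0=pose(); q0=tcp(th0,d(s0),tilt=d(t0))[0]; 
    # tool rigid with loop over the move if t1-t0==s1-s0 ; grip point = GL
    q1=tcp(th1,d(s1),tilt=d(t1))[0]
    plan(p0+q1-q0,toolR(d(t1)),hand,n=n)
    print('bar',bar(th1,d(s1))*1000)
inc(1.57,42,2.1,42,15,15,3)
```

```text
[  9.02006739  -0.64576069 218.24264336] [0.34542641 4.43028202 3.81835195] 0.03471871667663204
dist mm 6.479277461452293 rot deg [-0.09886019 -0.07297666 -0.09288829] rows 3
[[[0.01,0.003,0.0],[-0.0002,-0.0001,-0.0002],0.8],[[0.01,0.003,0.0],[-0.0002,-0.0001,-0.0002],0.8],[[0.01,0.003,0.0],[-0.0002,-0.0001,-0.0002],0.8]]
bar [ 20.61507675 215.69371361]
```

Request:
move_arm([
  [[0.01, 0.003, 0], [0, 0, 0], 0.8],
  [[0.01, 0.003, 0], [0, 0, 0], 0.8],
  [[0.01, 0.003, 0], [0, 0, 0], 0.8],
  [[0, 0, 0], [0, 0, 0], 0.8],
])

```text
t: 5.58
eef_pos: [0.6003, -0.0044, 0.216]
tcp_rot: [0.708, -0.676, -0.205, 0.027]
contact_force: [-4.4, 0.5, 1.5]
gripper_width: 0.0351
```

```bash
cat >> h.py <<'E'
d=np.deg2rad
def inc(th0,s0,th1,s1,t0,t1,n,hand=.8):
    # rows along the arc, tool rigid with loop if t1-t0==s1-s0
    p0,R0=pose(); out=[]; off=p0-tcp(th0,d(s0),tilt=d(t0))[0]; print('off',off*1e3,w2c(p0)*1e3,state()['contact_force'])
    P,R=p0,R0
    for i in range(1,n+1):
        f=i/n; q,Rn=tcp(th0+(th1-th0)*f,d(s0+(s1-s0)*f),tilt=d(t0+(t1-t0)*f)); q=q+off
        rv=Ro.from_matrix(R.T@Rn).as_rotvec()/np.pi; sh=R.T@(q-P)/.2
        out.append([[round(float(v),3) for v in sh],[0,0,round(float(rv[2]),4)],hand]); P,R=q,Rn
    for i in range(0,n,8): print(str(out[i:i+8]).replace(' ',''))
    print('bar',bar(th1,d(s1))*1000)
E
python3 - <<'E'
from h import *
inc(2.1,42,2.1,12,15,-15,8)
a=grab('wrist','w3.png')
C=w2c(a[2])*1000
P=a[0].astype(int)
m=(P[...,0]>2.2*P[...,1])&(P[...,0]>60)&(abs(C[...,1])<40)&(C[...,2]>200)
k,l,st,c=cv2.connectedComponentsWithStats(m.astype(np.uint8))
for i in range(1,k):
    if st[i,4]>20: print(st[i],np.round([C[l==i].min(0),np.median(C[l==i],0),C[l==i].max(0)],1).tolist())
cc=256; print([tuple(np.round(C[r,cc][[0,2]],0).tolist()) for r in range(100,230,4)])
E
```

```text
off [-2.04515546 -0.59515215 -3.7964334 ] [ 13.9604814   -0.3931769  215.99006535] [-4.3996259   0.47596558  1.50220122]
[[[0.01,0.017,-0.0],[0,0,0.019],0.8],[[0.01,0.017,-0.0],[0,0,0.0208],0.8],[[0.01,0.017,0.0],[0,0,0.0208],0.8],[[0.01,0.017,-0.0],[0,0,0.0208],0.8],[[0.01,0.017,0.0],[0,0,0.0208],0.8],[[0.01,0.017,-0.0],[0,0,0.0208],0.8],[[0.01,0.017,0.0],[0,0,0.0208],0.8],[[0.01,0.017,0.0],[0,0,0.0208],0.8]]
bar [ 35.3027502  186.86753139]
[ 221  250   71   32 1811] [[6.5, -18.3, 212.6], [11.0, -0.8, 235.5], [22.3, 17.0, 240.1]]
[(-49.0, 151.0), (-47.0, 152.0), (-44.0, 152.0), (-42.0, 151.0), (-39.0, 151.0), (-37.0, 152.0), (-34.0, 151.0), (-31.0, 151.0), (-28.0, 151.0), (-30.0, 162.0), (-28.0, 165.0), (-31.0, 176.0), (-16.0, 151.0), (-23.0, 171.0), (-22.0, 174.0), (-22.0, 179.0), (-22.0, 184.0), (-22.0, 188.0), (-21.0, 191.0), (-20.0, 195.0), (-20.0, 199.0), (-20.0, 202.0), (-20.0, 206.0), (-19.0, 209.0), (-19.0, 212.0), (-19.0, 215.0), (-19.0, 219.0), (-17.0, 219.0), (-15.0, 220.0), (44.0, 151.0), (47.0, 151.0), (139.0, 50.0), (141.0, 55.0)]
```

View pics/w3.png

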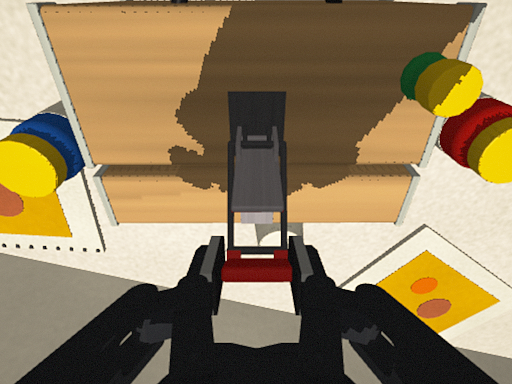

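The wrist view shows the tab held between the pads at (256,265). The lever leans only to about 1.66 and the loop slope is about 39°. I'll continue the swing from this estimate.

Run:
```python
from h import *
inc(1.66,39,2.1,10,15,-14,10)
```

```text
off [-0.06256933  0.06753563 -2.07484606] [ 13.97591023  -0.41570847 216.03355205] [-4.87962988  2.25541028 -0.15310543]
[[[0.01,0.014,-0.0],[0,0,0.0143],0.8],[[0.01,0.014,0.0],[0,0,0.0161],0.8],[[0.01,0.014,-0.0],[0,0,0.0161],0.8],[[0.01,0.014,0.0],[0,0,0.0161],0.8],[[0.01,0.014,0.0],[0,0,0.0161],0.8],[[0.01,0.014,-0.0],[0,0,0.0161],0.8],[[0.01,0.014,0.0],[0,0,0.0161],0.8],[[0.01,0.014,-0.0],[0,0,0.0161],0.8]]
[[[0.01,0.014,0.0],[0,0,0.0161],0.8],[[0.01,0.014,-0.0],[0,0,0.0161],0.8]]
bar [ 35.71900972 184.72606182]
```

Request:
move_arm([
  [[0.01, 0.014, 0], [0, 0, 0.0143], 0.8],
  [[0.01, 0.014, 0], [0, 0, 0.0161], 0.8],
  [[0.01, 0.014, 0], [0, 0, 0.0161], 0.8],
  [[0.01, 0.014, 0], [0, 0, 0.0161], 0.8],
  [[0.01, 0.014, 0], [0, 0, 0.0161], 0.8],
])

```text
t: 6.25
eef_pos: [0.6119, -0.0004, 0.2041]
tcp_rot: [0.699, -0.696, -0.119, 0.114]
contact_force: [-3.6, 2.0, -0.1]
gripper_width: 0.035
```

Request:
move_arm([
  [[0.01, 0.014, 0], [0, 0, 0.0161], 0.8],
  [[0.01, 0.014, 0], [0, 0, 0.0161], 0.8],
  [[0.01, 0.014, 0], [0, 0, 0.0161], 0.8],
  [[0.01, 0.014, 0], [0, 0, 0.0161], 0.8],
  [[0.01, 0.014, 0], [0, 0, 0.0161], 0.8],
  [[0, 0, 0], [0, 0, 0], 0.8],
])

```text
t: 7.0
eef_pos: [0.6207, 0.0026, 0.1886]
tcp_rot: [-0.679, 0.705, 0.031, -0.201]
contact_force: [-3.5, 2.0, 1.8]
gripper_width: 0.0351
```

```bash
cat >> h.py <<'E'
def look(fn=None,cols=(256,)):
    a=grab('wrist',fn); C=w2c(a[2])*1000; P=a[0].astype(int)
    # lever: plate face points, near y=0, z 175..212
    m=(abs(C[...,1])<7)&(C[...,2]>178)&(C[...,2]<210)&(C[...,0]<25)&(C[...,0]>-32)
    q=C[m]
    if len(q)>20:
        f=np.polyfit(q[:,2],q[:,0],1);print('lever slope -> theta',1.5708+np.arctan(f[0]),len(q))
    r=(P[...,0]>2.2*P[...,1])&(P[...,0]>50)&(abs(C[...,1])<22)&(C[...,2]>153)
    q=C[r]; print('red',len(q),np.round([q.min(0),np.median(q,0),q.max(0)],1).tolist())
    return a,C
E
python3 - <<'E'
from h import *
s=state();print(w2c(s['eef_pos'])*1e3,s['contact_force'],s['joint_pos'])
a,C=look('w4.png')
b=grab('side');np.savez('w4.npz',p=a[0],C=C,b=b[0],bC=w2c(b[2])*1000)
for cc in(250,256): print([tuple(np.round(C[r,cc][[0,2]],0).tolist()) for r in range(120,300,5)])
E
```

```text
[ 35.52777642  -0.41561828 188.60017782] [-3.50647411  2.0036737   1.7666939 ] [-0.15175204  0.48306854  0.44318266  1.74917418 -0.10959844 -0.4726298 ]
lever slope -> theta 2.2466760608723213 1268
red 1859 [[13.9, -18.3, 183.6], [40.9, -0.9, 208.3], [46.8, 16.9, 211.4]]
[(-40.0, 152.0), (-37.0, 151.0), (-34.0, 152.0), (-29.0, 164.0), (-26.0, 163.0), (-23.0, 175.0), (-20.0, 164.0), (nan, nan), (-14.0, 172.0), (-11.0, 177.0), (-8.0, 180.0), (-5.0, 184.0), (-3.0, 187.0), (-0.0, 191.0), (2.0, 195.0), (5.0, 196.0), (7.0, 199.0), (9.0, 202.0), (11.0, 205.0), (14.0, 205.0), (25.0, 162.0), (28.0, 161.0), (34.0, 151.0), (37.0, 151.0), (41.0, 150.0), (45.0, 151.0), (37.0, 185.0), (52.0, 151.0), (41.0, 191.0), (39.0, 205.0), (40.0, 209.0), (43.0, 210.0), (45.0, 209.0), (138.0, 2.0), (145.0, -0.0), (151.0, 0.0)]
[(-40.0, 152.0), (-37.0, 153.0), (-34.0, 151.0), (-29.0, 164.0), (-26.0, 164.0), (-23.0, 176.0), (-20.0, 164.0), (-17.0, 169.0), (-14.0, 173.0), (-11.0, 177.0), (-8.0, 179.0), (-5.0, 183.0), (-3.0, 187.0), (-0.0, 190.0), (2.0, 194.0), (5.0, 196.0), (7.0, 200.0), (9.0, 203.0), (11.0, 205.0), (14.0, 205.0), (25.0, 161.0), (28.0, 161.0), (34.0, 151.0), (37.0, 152.0), (41.0, 152.0), (44.0, 151.0), (38.0, 185.0), (52.0, 150.0), (41.0, 191.0), (39.0, 204.0), (40.0, 209.0), (43.0, 209.0), (45.0, 210.0), (130.0, 20.0), (132.0, 29.0), (134.0, 36.0)]
```

View pics/w4.png

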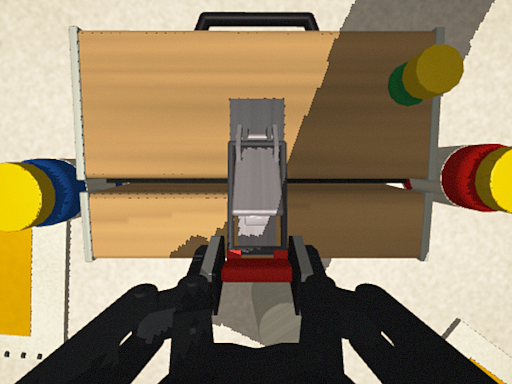

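The view shows the lever leaning far over (2.25 by fit), with the tab held at (258,267) and the bar above and beyond the lip. Next I'll regrip square to the loop.

Run:
```python
from h import *
z=np.load('w4.npz');C=z['C']
print('lip',[tuple(np.round(C[r,254][[0,2]],1).tolist()) for r in range(214,234,1)])
print(w2c(tcp(2.25,d(9),tilt=d(-14))[0])*1e3)
q,R=tcp(2.25,d(9),0,tilt=d(9))
print(w2c(q)*1e3)
plan(q,R,0,n=4)
```

```text
lip [(13.0, 205.6), (13.8, 204.0), (22.2, 161.4), (22.9, 161.3), (23.4, 162.1), (24.1, 161.8), (24.7, 162.2), (25.4, 162.0), (26.0, 162.0), (26.8, 161.6), (27.5, 161.4), (28.2, 161.2), (31.1, 151.1), (31.7, 151.5), (32.3, 151.7), (33.2, 150.8), (33.7, 152.0), (34.5, 151.4), (35.6, 149.6), (35.9, 151.3)]
[ 37.34138318  -0.5        188.53124205]
[ 44.91015403  -0.5        188.20078238]
dist mm 9.79374617696926 rot deg [ -0.18061559  -0.05635249 -22.86580692] rows 4
[[[0.012,-0.001,-0.0],[-0.0003,-0.0001,-0.0318],0],[[0.012,0.0,-0.0],[-0.0003,-0.0001,-0.0318],0],[[0.012,0.001,-0.0],[-0.0003,-0.0001,-0.0318],0],[[0.012,0.002,-0.0],[-0.0003,-0.0001,-0.0318],0]]
```

Request:
move_arm([
  [[0, 0, 0], [0, 0, 0], 0.3],
  [[0, 0, 0], [0, 0, 0], 0.3],
  [[0.012, -0.001, 0], [0, 0, -0.0318], 0.3],
  [[0.012, 0, 0], [0, 0, -0.0318], 0.3],
  [[0.012, 0.001, 0], [0, 0, -0.0318], 0.3],
  [[0.012, 0.002, 0], [0, 0, -0.0318], 0.3],
  [[0, 0, 0], [0, 0, 0], 0.3],
])

```text
t: 7.98
eef_pos: [0.6285, 0.0051, 0.189]
tcp_rot: [0.705, -0.685, -0.171, 0.061]
contact_force: [-0.6, 0.8, 0.5]
gripper_width: 0.0595
```

Run:
```python
from h import *
s=state();print(w2c(s['eef_pos'])*1e3,s['contact_force'],s['gripper_width'])
a,C=look()
for cc in(250,): print([tuple(np.round(C[r,cc][[0,2]],0).tolist()) for r in range(190,300,4)])
```

```text
[ 43.74855308  -0.60201558 188.97563283] [-0.57077216  0.8320168   0.50323403] 0.059527144611059464
lever slope -> theta 2.249482252622736 1962
red 2589 [[36.6, -18.2, 184.9], [40.0, -0.5, 203.5], [44.8, 17.1, 212.3]]
[(4.0, 194.0), (5.0, 196.0), (7.0, 197.0), (7.0, 199.0), (9.0, 200.0), (10.0, 202.0), (11.0, 204.0), (13.0, 205.0), (156.0, 0.0), (163.0, -0.0), (169.0, 0.0), (37.0, 185.0), (39.0, 186.0), (190.0, -0.0), (42.0, 189.0), (41.0, 194.0), (39.0, 199.0), (40.0, 201.0), (38.0, 206.0), (38.0, 209.0), (39.0, 211.0), (42.0, 211.0), (43.0, 212.0), (265.0, -1.0), (273.0, 0.0), (282.0, -1.0), (290.0, 0.0), (298.0, 0.0)]
```

Request:
move_arm([
  [[0, 0, 0], [0, 0, 0], 0.8],
  [[0, 0, 0], [0, 0, 0], 0.8],
  [[0, 0, 0], [0, 0, 0], 0.8],
  [[0, 0, 0], [0, 0, 0], 0.8],
])

```text
t: 8.52
eef_pos: [0.6305, 0.0059, 0.1892]
tcp_rot: [0.705, -0.685, -0.172, 0.061]
contact_force: [2.9, 5.2, 3.3]
gripper_width: 0.035
```

Run:
```python
from h import *
print(state()['gripper_width'])
inc(2.25,10,2.15,-13,9,-14,8)
```

```text
0.035004951533279254
off [ 1.49183889  0.43262297 -0.14319861] [ 45.86243073  -0.57934978 189.20489699] [2.86777186 5.16001397 3.30106662]
[[[0.0,0.017,-0.0],[0,0,0.0166],0.8],[[0.0,0.017,-0.0],[0,0,0.016],0.8],[[0.0,0.017,0.0],[0,0,0.016],0.8],[[0.0,0.017,-0.0],[0,0,0.016],0.8],[[0.0,0.017,-0.0],[0,0,0.016],0.8],[[0.0,0.017,0.0],[0,0,0.016],0.8],[[0.0,0.017,-0.0],[0,0,0.016],0.8],[[0.0,0.017,-0.0],[0,0,0.016],0.8]]
bar [ 35.65572466 159.62541759]
```

Request:
move_arm([
  [[0, 0.017, 0], [0, 0, 0.0166], 0.8],
  [[0, 0.017, 0], [0, 0, 0.016], 0.8],
  [[0, 0.017, 0], [0, 0, 0.016], 0.8],
  [[0, 0.017, 0], [0, 0, 0.016], 0.8],
  [[0, 0.017, 0], [0, 0, 0.016], 0.8],
  [[0, 0.017, 0], [0, 0, 0.016], 0.8],
  [[0, 0.017, 0], [0, 0, 0.016], 0.8],
  [[0, 0.017, 0], [0, 0, 0.016], 0.8],
])

```text
t: 9.52
eef_pos: [0.63, 0.0057, 0.1615]
tcp_rot: [-0.679, 0.706, 0.03, -0.202]
contact_force: [4.5, 3.9, 0.7]
gripper_width: 0.035
```

Run:
```python
from h import *
s=state();print(w2c(s['eef_pos'])*1e3,s['contact_force'],s['gripper_width'],s['joint_pos'])
a,C=look('w5.png')
for cc in(250,257): print([tuple(np.round(C[r,cc][[0,2]],0).tolist()) for r in range(190,300,4)])
```

```text
[ 45.29739561  -0.50240728 161.54974785] [4.50501306 3.88520718 0.69313944] 0.03498861701004607 [-0.14432956  0.51676494  0.43729998  1.71204279 -0.11006122 -0.46484364]
lever slope -> theta 2.1643877462044414 1748
red 2589 [[9.9, -18.3, 157.2], [44.8, -0.5, 176.8], [53.4, 17.0, 207.4]]
[(8.0, 208.0), (10.0, 208.0), (18.0, 151.0), (19.0, 162.0), (21.0, 163.0), (23.0, 162.0), (26.0, 163.0), (28.0, 162.0), (32.0, 151.0), (35.0, 152.0), (35.0, 161.0), (37.0, 161.0), (42.0, 150.0), (41.0, 162.0), (42.0, 167.0), (43.0, 171.0), (44.0, 175.0), (45.0, 180.0), (46.0, 182.0), (48.0, 183.0), (50.0, 182.0), (52.0, 182.0), (128.0, -1.0), (133.0, 0.0), (137.0, -1.0), (142.0, -0.0), (146.0, 1.0), (152.0, -1.0)]
[(8.0, 208.0), (10.0, 208.0), (18.0, 151.0), (19.0, 162.0), (21.0, 162.0), (24.0, 161.0), (26.0, 161.0), (28.0, 161.0), (33.0, 151.0), (35.0, 151.0), (35.0, 161.0), (37.0, 162.0), (42.0, 150.0), (41.0, 163.0), (42.0, 167.0), (43.0, 171.0), (44.0, 176.0), (46.0, 177.0), (46.0, 182.0), (48.0, 183.0), (50.0, 183.0), (52.0, 182.0), (126.0, 5.0), (127.0, 12.0), (128.0, 20.0), (130.0, 26.0), (131.0, 34.0), (133.0, 39.0)]
```

View pics/w5.png

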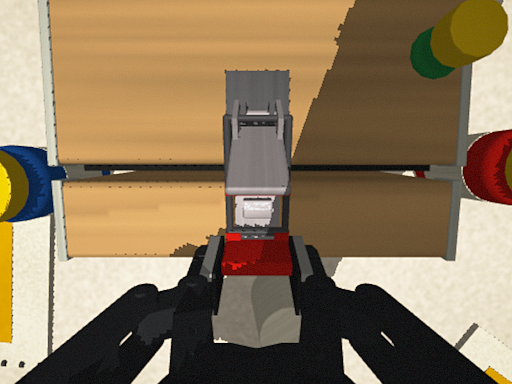

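The bar's top is at (36, 161.5) mm, clear beyond the lip end at x 28.5, and the lever is at 2.16. Next I lower it 4 mm and then draw it back.

Run:
```python
from h import *
inc(2.16,-13.2,2.12,-17,-14,-17.8,4)
```

```text
off [ 0.64409956  0.35367461 -1.41213316] [ 44.89147586  -0.37655647 160.08952543] [3.71057789 1.95818482 1.69299761]
[[[-0.0,0.006,-0.0],[0,0,0.0034],0.8],[[-0.0,0.006,-0.0],[0,0,0.0053],0.8],[[-0.0,0.006,-0.0],[0,0,0.0053],0.8],[[-0.0,0.006,0.0],[0,0,0.0053],0.8]]
bar [ 34.1743239  155.52807876]
```

Request:
move_arm([
  [[0, 0.0045, 0], [0, 0, 0.005], 0.8],
  [[0, 0.0045, 0], [0, 0, 0.005], 0.8],
  [[0, 0.0045, 0], [0, 0, 0.005], 0.8],
  [[0, 0, 0], [0, 0, 0], 0.8],
  [[0, 0, 0], [0, 0, 0], 0.8],
])

```text
t: 10.2
eef_pos: [0.6287, 0.0053, 0.159]
tcp_rot: [-0.674, 0.706, 0.014, -0.218]
contact_force: [4.5, 4.6, -1.6]
gripper_width: 0.0347
```

Run:
```python
from h import *
s=state();print(w2c(s['eef_pos'])*1e3,s['contact_force'],s['gripper_width'])
a,C=look()
for cc in(250,257): print([tuple(np.round(C[r,cc][[0,2]],1).tolist()) for r in range(214,250,2)])
```

```text
[ 44.02670856  -0.4830414  159.04333193] [ 4.51735281  4.64193248 -1.64042809] 0.03473081501702378
lever slope -> theta 2.116111303471319 1381
red 2669 [[7.2, -18.3, 155.2], [44.1, -0.6, 174.7], [52.8, 16.9, 209.7]]
[(24.4, 161.6), (25.5, 161.3), (26.6, 161.7), (27.7, 161.5), (30.6, 150.2), (31.7, 150.3), (33.0, 149.8), (33.0, 156.6), (33.8, 158.2), (34.8, 159.2), (35.6, 160.4), (37.2, 158.3), (39.8, 151.4), (39.4, 158.6), (39.9, 161.1), (40.8, 162.2), (41.1, 165.6), (41.9, 166.7)]
[(24.3, 162.0), (25.6, 161.1), (26.4, 162.8), (27.7, 161.3), (30.6, 150.2), (31.6, 150.9), (32.9, 150.4), (32.8, 157.7), (33.9, 158.0), (34.8, 159.2), (35.7, 160.1), (37.2, 158.1), (39.9, 150.9), (39.6, 157.6), (40.3, 159.7), (40.8, 162.1), (41.4, 164.5), (42.3, 165.4)]
```

Request:
move_arm([
  [[0, 0.005, 0], [0, 0, 0.004], 0.8],
  [[0, 0.005, 0], [0, 0, 0.004], 0.8],
  [[0, 0, 0], [0, 0, 0], 0.8],
  [[0, 0, 0], [0, 0, 0], 0.8],
])

```text
t: 10.75
eef_pos: [0.628, 0.0051, 0.1572]
tcp_rot: [-0.671, 0.706, 0.005, -0.226]
contact_force: [1.6, 3.3, -1.8]
gripper_width: 0.0348
```

Run:
```python
from h import *
s=state();print(w2c(s['eef_pos'])*1e3,s['contact_force'],s['gripper_width'])
a,C=look()
for cc in(250,257): print([tuple(np.round(C[r,cc][[0,2]],1).tolist()) for r in range(218,250,2)])
p,R=pose(); print('row for case dx=-1mm:',R.T@Rc()@[-.001,0,0]/.2,'dz=-1',R.T@[0,0,-.001]/.2)
```

```text
[ 43.20466138  -0.47245395 157.21293481] [ 1.61074936  3.28298979 -1.75083928] 0.03480345342314515
lever slope -> theta 2.0752771404157664 1072
red 2735 [[5.4, -18.4, 153.6], [43.6, -1.0, 173.6], [52.7, 16.9, 211.6]]
[(25.7, 161.5), (26.7, 161.8), (27.8, 161.5), (30.3, 151.6), (31.5, 151.0), (31.8, 156.7), (32.9, 157.3), (33.6, 159.4), (35.0, 157.7), (36.3, 156.7), (38.5, 151.2), (38.7, 156.0), (39.4, 158.1), (40.0, 160.9), (40.8, 162.4), (41.0, 166.1)]
[(25.7, 161.4), (26.7, 161.7), (27.8, 161.7), (30.2, 152.5), (31.3, 152.3), (32.0, 156.0), (32.9, 157.0), (34.1, 156.9), (35.1, 157.7), (36.6, 155.5), (38.7, 149.8), (38.3, 158.1), (39.3, 158.8), (39.9, 161.1), (40.4, 163.9), (41.3, 164.8)]
row for case dx=-1mm: [-4.74871637e-03  1.56513701e-03 -6.24514891e-06] dz=-1 [ 1.56514823e-03  4.74869991e-03 -1.26547435e-05]
```

Request:
move_arm([
  [[-0.007, 0.0025, 0], [0, 0, 0], 0.8],
  [[-0.007, 0.0025, 0], [0, 0, 0], 0.8],
  [[-0.007, 0.0025, 0], [0, 0, 0], 0.8],
  [[-0.007, 0.0025, 0], [0, 0, 0], 0.8],
  [[0, 0, 0], [0, 0, 0], 0.8],
])

```text
t: 11.42
eef_pos: [0.6224, 0.0032, 0.1573]
tcp_rot: [-0.671, 0.706, 0.005, -0.226]
contact_force: [3.5, 4.3, -1.6]
gripper_width: 0.0347
```

```bash
cat >> h.py <<'E'
def chk(r0=214,r1=250):
    s=state();print(w2c(s['eef_pos'])*1e3,s['contact_force'],s['gripper_width'])
    a,C=look()
    for cc in(250,257): print([tuple(np.round(C[r,cc][[0,2]],1).tolist()) for r in range(r0,r1,2)])
E
python3 -c "
from h import *
chk()"
```

```text
[ 37.36096338  -0.45787676 157.26719636] [ 3.49989555  4.33305489 -1.6484716 ] 0.034703996542608875
lever slope -> theta 1.61773133417016 319
red 3446 [[-19.8, -18.4, 153.2], [36.2, -0.7, 176.8], [46.8, 17.0, 221.6]]
[(18.2, 156.2), (18.7, 161.8), (19.7, 162.4), (20.8, 162.7), (22.0, 161.9), (23.0, 162.0), (24.1, 162.2), (25.4, 160.7), (26.2, 162.4), (27.5, 161.3), (29.2, 158.1), (30.6, 156.1), (32.5, 152.1), (32.9, 155.9), (33.7, 157.9), (33.8, 162.4), (34.8, 163.1), (35.8, 163.2)]
[(18.1, 157.1), (18.7, 161.9), (19.8, 161.8), (20.8, 162.4), (22.0, 161.7), (23.1, 161.8), (24.1, 162.1), (25.2, 162.2), (26.4, 161.6), (27.7, 160.4), (29.3, 157.5), (30.6, 156.2), (32.6, 151.6), (33.1, 155.2), (33.4, 159.0), (34.5, 159.3), (35.0, 162.3), (35.5, 164.7)]
```

Request:
move_arm([
  [[-0.007, 0.0025, 0], [0, 0, 0], 0.8],
  [[-0.006, 0.002, 0], [0, 0, 0], 0.8],
  [[0, 0, 0], [0, 0, 0], 0.8],
  [[0, 0, 0], [0, 0, 0], 0.8],
])

```text
t: 11.98
eef_pos: [0.62, 0.0023, 0.157]
tcp_rot: [-0.671, 0.706, 0.005, -0.226]
contact_force: [4.9, 4.2, -2.6]
gripper_width: 0.0345
```

```bash
python3 -c "
from h import *
chk()"
```

```text
[ 34.80153969  -0.46279552 156.98574415] [ 4.92053118  4.19413064 -2.5500379 ] 0.03454878817544127
lever slope -> theta 1.3844873726626485 964
red 4381 [[-33.3, -18.3, 153.1], [31.3, -0.6, 177.6], [44.1, 16.9, 221.4]]
[(16.0, 152.3), (17.3, 151.5), (18.1, 154.5), (18.4, 160.8), (19.3, 162.4), (nan, nan), (21.5, 162.0), (22.4, 163.4), (23.8, 161.1), (24.7, 162.2), (25.8, 162.2), (26.9, 162.1), (28.2, 161.0), (30.5, 154.9), (31.1, 157.7), (31.8, 159.7), (32.1, 163.1), (33.0, 164.0)]
[(16.1, 151.9), (17.3, 151.5), (18.1, 154.3), (18.3, 161.7), (19.2, 163.5), (20.6, 161.1), (21.5, 162.2), (22.4, 163.5), (23.7, 161.9), (24.9, 161.3), (26.0, 161.3), (27.0, 161.5), (28.1, 161.7), (30.2, 156.4), (31.1, 157.7), (31.6, 160.4), (32.1, 163.3), (32.8, 164.9)]
```

The bar now sits under the lip (centre x about 25.6 mm, lever at 1.38). I'll release the tab and back off.

Request:
move_arm([
  [[0, 0, 0], [0, 0, 0], 0.3],
  [[0, 0, 0], [0, 0, 0], 0.3],
  [[0, 0, 0], [0, 0, 0], 0.3],
  [[0, -0.1, 0], [0, 0, 0], 0.3],
  [[0, -0.2, 0], [0, 0, 0], 0.3],
  [[0, -0.2, 0], [0, 0, 0], 0.3],
  [[0, 0, 0], [0, 0, 0], 0.9],
  [[0, 0, 0], [0, 0, 0], 1.0],
])

```text
t: 13.02
eef_pos: [0.6494, 0.012, 0.2511]
tcp_rot: [-0.671, 0.706, 0.005, -0.227]
contact_force: [-0.9, 0.3, -0.7]
gripper_width: 0.024
```

Run:
```python
from h import *
chk(160,260)
def push(th,r=.05,gap=0):
    c=PIV+r*np.array([-np.cos(th),np.sin(th)])+(.009+gap)*np.array([np.sin(th),np.cos(th)])
    return c2w([c[0]+.011,0,c[1]])
R=toolR(0)
p1=push(1.38)+Rc()@[.035,0,.05]; p2=push(1.38)+Rc()@[.012,0,0]
print(w2c(p1)*1e3,w2c(p2)*1e3)
plan(p1,R,1)
b=grab('side')
cv2.imwrite('pics/s2.png',np.clip(cv2.resize(b[0][140:240,200:330,::-1],None,fx=5,fy=5,interpolation=2)*1.4,0,255).astype(np.uint8))
```

```text
[ 65.7219912   -0.92020874 251.10358493] [-0.9055497   0.27863569 -0.73250769] 0.023974754603612303
lever slope -> theta 1.3816084724109667 354
red 1292 [[-32.9, -18.2, 155.2], [31.3, -0.6, 178.0], [43.4, 17.2, 221.7]]
[(nan, nan), (9.1, 143.8), (11.1, 146.5), (13.1, 148.4), (14.9, 148.6), (16.9, 151.0), (19.1, 161.2), (20.9, 162.3), (22.6, 162.0), (24.3, 162.7), (26.1, 162.2), (27.8, 162.0), (29.5, 152.1), (31.2, 159.9), (32.9, 164.5), (34.5, 170.3), (36.1, 176.5), (37.6, 177.8), (39.2, 178.6), (40.8, 178.7), (42.6, 176.3), (44.2, 176.6), (47.6, 150.7), (49.3, 151.1), (51.2, 150.6), (53.3, 147.1), (55.3, 145.4), (71.9, -1.0), (74.8, -0.8), (77.5, -0.0), (80.4, 0.0), (83.3, -0.3), (86.1, -0.3), (89.0, -0.6), (91.6, 1.5), (94.8, -0.8), (97.5, -0.3), (100.3, 0.2), (102.8, 2.0), (106.2, -0.9), (108.7, 1.1), (111.7, 0.5), (114.6, -0.0), (117.2, 1.2), (120.8, -2.1), (123.0, 0.8), (126.3, -1.0), (128.6, 1.4), (131.6, 0.7), (134.9, -0.9)]
[(2.7, 90.4), (9.3, 145.8), (11.2, 147.1), (13.1, 147.7), (14.9, 148.7), (16.9, 151.9), (19.1, 161.3), (20.9, 162.7), (22.6, 163.1), (24.4, 163.0), (26.0,
[... 208 characters left out ...]
1, 151.0), (53.5, 144.9), (55.4, 144.5), (71.9, -1.0), (74.7, 0.2), (77.7, -1.7), (80.3, 0.5), (83.3, -0.9), (86.1, 0.2), (89.0, -0.8), (91.7, 0.4), (94.6, 0.0), (97.4, 0.5), (100.4, -0.3), (103.2, 0.3), (106.2, -1.0), (109.2, -1.2), (111.6, 1.1), (114.5, 0.5), (117.7, -0.7), (120.4, -0.2), (123.1, 0.4), (125.5, 2.4), (126.3, 10.9), (128.1, 15.0), (129.1, 22.1)]
[ 1.60546402e+01 -2.07071894e-14  2.62799444e+02] [-6.94535979e+00  4.65367111e-15  2.12799444e+02]
dist mm 50.76392250615249 rot deg [ -0.19149901  -0.04679928 -18.34927512] rows 3
[[[-0.084,0.007,0.001],[-0.0004,-0.0001,-0.034],1],[[-0.085,-0.002,0.001],[-0.0004,-0.0001,-0.034],1],[[-0.084,-0.011,0.001],[-0.0004,-0.0001,-0.034],1]]
```

View pics/s2.png

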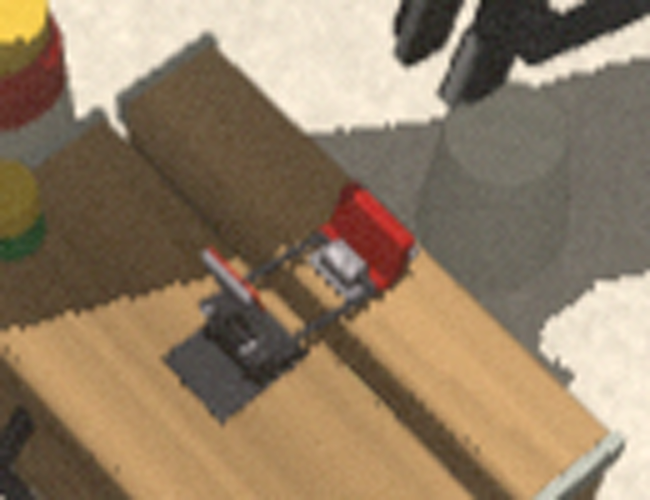

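The side view shows the loop around the keeper post with the bar under the lip (around (345,260)), the lever raised and the fingers clear. Next I close the fingers and press the lever.

Request:
move_arm([
  [[-0.084, 0.007, 0.001], [0, 0, -0.034], 1],
  [[-0.085, -0.002, 0.001], [0, 0, -0.034], 1],
  [[-0.084, -0.011, 0.001], [0, 0, -0.034], 1],
  [[0, 0, 0], [0, 0, 0], 1],
  [[0, 0, 0], [0, 0, 0], 1],
])

```text
t: 13.75
eef_pos: [0.6101, -0.0018, 0.2651]
tcp_rot: [-0.696, 0.698, 0.102, -0.131]
contact_force: [-0.7, -0.3, -0.4]
gripper_width: -0.0002
```

```bash
cat >> h.py <<'E'
def push(th,r=.05,gap=0):
    c=PIV+r*np.array([-np.cos(th),np.sin(th)])+(.009+gap)*np.array([np.sin(th),np.cos(th)])
    return c2w([c[0]+.011,0,c[1]])
def arc(ths,p0=None,gap=0):
    p,R=pose(); P=p if p0 is None else p0; R=toolR(0); out=[]
    for t in ths:
        q=push(t,gap=gap); out.append([[round(float(v),3) for v in R.T@(q-P)/.2],[0,0,0],1]); P=q
    for i in range(0,len(out),8): print(str(out[i:i+8]).replace(' ',''))
E
python3 - <<'E'
from h import *
p,R=pose();print(w2c(p)*1e3,state()['gripper_width'],np.rad2deg(Ro.from_matrix(R.T@toolR()).as_rotvec()),state()['contact_force'])
p2=push(1.38)+Rc()@[.012,0,0]; plan(p2,toolR(0),1,n=2)
print('arc');arc(np.arange(1.38,.7,-.05),p0=p2)
E
```

```text
[ 24.0491242   -1.13081283 265.05693778] -0.00018436328140869726 [-0.1944057  -0.13089555 -2.26963452] [-0.71634309 -0.34369524 -0.38015459]
dist mm 60.768268297186175 rot deg [-0.1944057  -0.13089555 -2.26963452] rows 2
[[[-0.072,0.134,0.002],[-0.0005,-0.0004,-0.0063],1],[[-0.075,0.132,0.003],[-0.0005,-0.0004,-0.0063],1]]
arc
[[[-0.06,0.0,-0.0],[0,0,0],1],[[-0.013,0.0,0.0],[0,0,0],1],[[-0.013,0.001,-0.0],[0,0,0],1],[[-0.013,0.002,0.0],[0,0,0],1],[[-0.012,0.002,-0.0],[0,0,0],1],[[-0.012,0.003,0.0],[0,0,0],1],[[-0.012,0.004,-0.0],[0,0,0],1],[[-0.012,0.004,-0.0],[0,0,0],1]]
[[[-0.012,0.005,0.0],[0,0,0],1],[[-0.012,0.005,-0.0],[0,0,0],1],[[-0.011,0.006,0.0],[0,0,0],1],[[-0.011,0.007,-0.0],[0,0,0],1],[[-0.011,0.007,0.0],[0,0,0],1],[[-0.01,0.008,0.0],[0,0,0],1]]
```

Request:
move_arm([
  [[-0.036, 0.067, 0.001], [0, 0, -0.006], 1],
  [[-0.036, 0.067, 0.001], [0, 0, -0.006], 1],
  [[-0.038, 0.066, 0.001], [0, 0, 0], 1],
  [[-0.038, 0.066, 0.002], [0, 0, 0], 1],
  [[0, 0, 0], [0, 0, 0], 1],
  [[0, 0, 0], [0, 0, 0], 1],
])

```text
t: 14.5
eef_pos: [0.5822, -0.0105, 0.2127]
tcp_rot: [0.699, -0.696, -0.116, 0.117]
contact_force: [0.2, -0.6, 0.6]
gripper_width: -0.0001
```

Run:
```python
from h import *
p,R=pose();print(w2c(p)*1e3,np.rad2deg(Ro.from_matrix(R.T@toolR()).as_rotvec()),state()['contact_force'])
arc(np.r_[1.38,np.arange(1.32,.7,-.06)])
```

```text
[-5.1462695e+00 -1.9671861e-01  2.1271941e+02] [-0.1930373  -0.09829422 -0.07013873] [ 0.17017543 -0.62626982  0.60620991]
[[[-0.069,-0.0,0.001],[0,0,0],1],[[-0.015,0.001,-0.0],[0,0,0],1],[[-0.015,0.002,0.0],[0,0,0],1],[[-0.015,0.002,0.0],[0,0,0],1],[[-0.015,0.003,-0.0],[0,0,0],1],[[-0.015,0.004,0.0],[0,0,0],1],[[-0.014,0.005,-0.0],[0,0,0],1],[[-0.014,0.006,0.0],[0,0,0],1]]
[[[-0.014,0.007,0.0],[0,0,0],1],[[-0.013,0.008,-0.0],[0,0,0],1],[[-0.013,0.008,-0.0],[0,0,0],1],[[-0.012,0.009,0.0],[0,0,0],1]]
```

Request:
move_arm([
  [[-0.03, 0, 0], [0, 0, 0], 1],
  [[-0.025, 0, 0], [0, 0, 0], 1],
  [[-0.014, 0, 0], [0, 0, 0], 1],
  [[-0.015, 0.001, 0], [0, 0, 0], 1],
  [[-0.015, 0.002, 0], [0, 0, 0], 1],
  [[-0.015, 0.002, 0], [0, 0, 0], 1],
])

```text
t: 15.25
eef_pos: [0.5598, -0.0179, 0.2117]
tcp_rot: [0.699, -0.696, -0.116, 0.117]
contact_force: [2.4, 0.9, 0.8]
gripper_width: 0.0002
```

Request:
move_arm([
  [[-0.015, 0.003, 0], [0, 0, 0], 1],
  [[-0.015, 0.004, 0], [0, 0, 0], 1],
  [[-0.014, 0.005, 0], [0, 0, 0], 1],
])

```text
t: 15.62
eef_pos: [0.5513, -0.0208, 0.209]
tcp_rot: [0.699, -0.696, -0.116, 0.117]
contact_force: [5.2, 0.4, -0.5]
gripper_width: 0.0
```

Run:
```python
from h import *
p,R=pose();print(w2c(p)*1e3,w2c(push(1.02))*1e3,state()['contact_force'])
a,C=look()
print([tuple(np.round(C[r,256][[0,2]],0).tolist()) for r in range(100,330,6)])
arc(np.arange(.96,.2,-.06),p0=push(1.02))
```

```text
[-3.77272953e+01  1.47789221e-01  2.08980004e+02] [-3.67993254e+01 -2.82583144e-15  2.09315695e+02] [ 5.22202082  0.43803309 -0.45118729]
red 191 [[-51.0, -16.9, 169.9], [-49.4, -0.3, 215.5], [39.6, 12.7, 255.9]]
[(-109.0, -0.0), (-103.0, -1.0), (-99.0, 44.0), (-99.0, 108.0), (-99.0, 148.0), (-95.0, 150.0), (-91.0, 150.0), (-87.0, 151.0), (-83.0, 151.0), (-78.0, 150.0), (-74.0, 150.0), (-70.0, 150.0), (-66.0, 151.0), (-61.0, 150.0), (-56.0, 149.0), (-52.0, 152.0), (-47.0, 150.0), (-43.0, 151.0), (-38.0, 152.0), (-33.0, 151.0), (-38.0, 172.0), (-54.0, 214.0), (-52.0, 216.0), (-48.0, 217.0), (-49.0, 223.0), (-49.0, 229.0), (-49.0, 234.0), (-49.0, 239.0), (-49.0, 244.0), (-48.0, 247.0), (-44.0, 246.0), (-41.0, 247.0), (-38.0, 246.0), (-35.0, 246.0), (-32.0, 246.0), (-28.0, 246.0), (35.0, 181.0), (214.0, -0.0), (225.0, 0.0)]
[[[-0.014,0.006,0.0],[0,0,0],1],[[-0.014,0.007,0.0],[0,0,0],1],[[-0.013,0.008,-0.0],[0,0,0],1],[[-0.013,0.008,-0.0],[0,0,0],1],[[-0.012,0.009,0.0],[0,0,0],1],[[-0.012,0.01,0.0],[0,0,0],1],[[-0.011,0.011,0.0],[0,0,0],1],[[-0.01,0.011,-0.0],[0,0,0],1]]
[[[-0.01,0.012,-0.0],[0,0,0],1],[[-0.009,0.012,0.0],[0,0,0],1],[[-0.008,0.013,0.0],[0,0,0],1],[[-0.007,0.013,-0.0],[0,0,0],1],[[-0.007,0.014,-0.0],[0,0,0],1]]
```

Pressing takes 5 N with the lever at about 1.05, as expected, so I continue along the arc.

Request:
move_arm([
  [[-0.014, 0.006, 0], [0, 0, 0], 1],
  [[-0.014, 0.007, 0], [0, 0, 0], 1],
  [[-0.013, 0.008, 0], [0, 0, 0], 1],
  [[-0.013, 0.008, 0], [0, 0, 0], 1],
])

```text
t: 16.18
eef_pos: [0.5409, -0.0243, 0.2032]
tcp_rot: [0.699, -0.696, -0.116, 0.117]
contact_force: [3.9, 0.5, -0.2]
gripper_width: -0.0002
```

Request:
move_arm([
  [[-0.012, 0.009, 0], [0, 0, 0], 1],
  [[-0.012, 0.01, 0], [0, 0, 0], 1],
  [[-0.011, 0.011, 0], [0, 0, 0], 1],
])

```text
t: 16.55
eef_pos: [0.5341, -0.0266, 0.1972]
tcp_rot: [0.698, -0.696, -0.116, 0.117]
contact_force: [2.1, 0.3, 1.8]
gripper_width: -0.0002
```

Run:
```python
from h import *
p,R=pose();print(w2c(p)*1e3,w2c(push(.6))*1e3,state()['contact_force'])
a,C=look()
print([tuple(np.round(C[r,256][[0,2]],0).tolist()) for r in range(100,260,6)])
```

```text
[-55.83502332   0.25266632 197.23426394] [-5.44849985e+01  1.97456969e-14  1.97660144e+02] [2.11965657 0.32629944 1.80301105]
red 788 [[-70.7, -15.7, 160.2], [-59.9, -0.3, 197.1], [34.5, 12.8, 271.7]]
[(-128.0, -1.0), (-128.0, 113.0), (-124.0, 115.0), (-119.0, 113.0), (-102.0, 0.0), (-99.0, 32.0), (-99.0, 73.0), (-99.0, 106.0), (-99.0, 129.0), (-99.0, 147.0), (-95.0, 149.0), (-91.0, 150.0), (-87.0, 150.0), (-82.0, 149.0), (-78.0, 149.0), (-74.0, 151.0), (-69.0, 150.0), (-65.0, 151.0), (-60.0, 150.0), (-56.0, 150.0), (-52.0, 152.0), (-72.0, 202.0), (-68.0, 202.0), (-67.0, 205.0), (-67.0, 211.0), (-67.0, 217.0), (-67.0, 222.0)]
```

Request:
move_arm([
  [[-0.01, 0.011, 0], [0, 0, 0], 1],
  [[-0.01, 0.012, 0], [0, 0, 0], 1],
  [[-0.009, 0.012, 0], [0, 0, 0], 1],
  [[-0.008, 0.013, 0], [0, 0, 0], 1],
])

```text
t: 17.1
eef_pos: [0.5271, -0.029, 0.1874]
tcp_rot: [0.699, -0.696, -0.116, 0.117]
contact_force: [0.2, -0.3, 1.5]
gripper_width: 0.0005
```

Request:
move_arm([
  [[-0.007, 0.013, 0], [0, 0, 0], 1],
  [[-0.007, 0.014, 0], [0, 0, 0], 1],
  [[-0.005, 0.014, 0], [0, 0, 0], 1],
])

```text
t: 17.48
eef_pos: [0.5236, -0.03, 0.1791]
tcp_rot: [0.699, -0.696, -0.116, 0.117]
contact_force: [0.2, 0.2, -0.6]
gripper_width: -0.0002
```

Run:
```python
from h import *
p,R=pose();print(w2c(p)*1e3,w2c(push(.2))*1e3,state()['contact_force'])
a,C=look()
print([tuple(np.round(C[r,256][[0,2]],0).tolist()) for r in range(180,290,4)])
```

```text
[-66.92108149   0.51614786 179.06037624] [-6.55153049e+01  8.26716214e-15  1.80754066e+02] [ 0.16773429  0.16083303 -0.55230927]
red 1070 [[-85.9, -13.0, 170.2], [-78.7, 0.1, 172.5], [-69.4, 12.7, 187.0]]
[(-98.0, 150.0), (-95.0, 149.0), (-93.0, 150.0), (-90.0, 150.0), (-87.0, 150.0), (-84.0, 150.0), (-82.0, 150.0), (-87.0, 169.0), (-85.0, 171.0), (-84.0, 173.0), (-82.0, 174.0), (-78.0, 172.0), (-76.0, 172.0), (-74.0, 173.0), (-77.0, 184.0), (-77.0, 188.0), (-78.0, 193.0), (-78.0, 197.0), (-78.0, 201.0), (-78.0, 205.0), (-78.0, 207.0), (-77.0, 210.0), (-78.0, 214.0), (-77.0, 216.0), (-75.0, 216.0), (-74.0, 217.0), (-71.0, 216.0), (-69.0, 217.0)]
```

The lever has snapped flat (face at z 172, no force). I back off upward and inspect.

Request:
move_arm([
  [[0, -0.1, 0], [0, 0, 0], 1],
  [[0, -0.2, 0], [0, 0, 0], 1],
  [[0, -0.2, 0], [0, 0, 0], 1],
  [[0, -0.2, 0], [0, 0, 0], 1],
  [[0, -0.1, 0], [0, 0, 0], 1],
  [[0, 0, 0], [0, 0, 0], 1],
])

```text
t: 18.27
eef_pos: [0.5249, -0.0308, 0.3423]
tcp_rot: [0.698, -0.697, -0.117, 0.116]
contact_force: [0.1, 0.5, -0.2]
gripper_width: 0.0
```

Run:
```python
from h import *
a,C=look()
m=(abs(C[...,1])<8)&(C[...,0]>-82)&(C[...,0]<-45)&(C[...,2]>160)&(C[...,2]<190)
q=C[m];f=np.polyfit(-q[:,0],q[:,2],1);print('lever angle',np.arctan(f[0]),len(q),np.median(q[:,2]))
for off in(30,40,60):
  for s in(-1,1):
    m=(abs(C[...,1]-s*off)<5)&(C[...,0]>-15)&(C[...,0]<30)&(abs(C[...,2]-150)<3)
    x=np.sort(C[m][:,0]); g=np.diff(x); i=g.argmax(); print('seam gap',s*off,x[i],x[i+1])
m=(abs(C[...,1])<7)&(C[...,0]>12)&(C[...,0]<50)&(C[...,2]>153)
q=C[m];q=q[np.argsort(q[:,0])];print(np.round(q[::max(1,len(q)//30)][:,[0,2]],1).tolist())
b=grab('side'); s0=np.load('s0.npz')
print('contact',state()['contact_force'])
r=lambda im,x,y,w,h,W,H: cv2.resize(im[y:y+h,x:x+w,::-1],(W,H),interpolation=2)
im=np.hstack([r(b[0],190,120,140,140,400,400),r(a[0],176,80,160,160,400,400)])
cv2.imwrite('pics/f.png',np.clip(im*1.3,0,255).astype(np.uint8))
for n,im,CW in(('before',s0['b'],s0['bw']),('after',b[0],b[2])):
    hsv=cv2.cvtColor(im,cv2.COLOR_RGB2HSV);y=(hsv[...,0]>20)&(hsv[...,0]<32)&(hsv[...,1]>170)&(CW[...,2]>.1)
    k,l,st,c=cv2.connectedComponentsWithStats(y.astype(np.uint8));print(n,[np.round(np.nanmedian(CW[l==j],0)*1e3).tolist() for j in range(1,k) if st[j,4]>15])
```

```text
red 358 [[-85.5, -17.7, 157.8], [-77.6, -0.1, 172.2], [28.1, 16.3, 349.6]]
lever angle 0.03746062094421757 460 171.63924960712757
seam gap -30 -2.8967894034690773 7.567194583394526
seam gap 30 -2.684111949394879 7.375305645108353
seam gap -40 -2.318479314949644 7.555612151659888
seam gap 40 -2.6602825894895274 7.156479190271064
seam gap -60 -2.4531682926755085 7.310963507802112
seam gap 60 -2.0991876234730924 7.159100066505966
[[14.1, 154.2], [15.2, 154.7], [15.5, 156.8], [15.7, 156.5], [15.7, 161.9], [15.7, 159.2], [15.8, 153.6], [15.8, 159.0], [15.8, 161.7], [15.9, 153.3], [16.0, 153.2], [16.0, 161.4], [16.0, 161.3], [16.1, 161.2], [16.2, 155.6], [16.2, 158.3], [16.2, 155.6], [16.2, 155.4], [16.3, 163.5], [16.4, 158.0], [16.5, 155.0], [16.5, 163.0], [16.6, 160.2], [16.7, 157.2], [16.8, 162.5], [17.0, 162.0], [17.2, 161.7], [17.5, 163.8], [17.9, 163.1], [18.0, 162.9], [18.2, 162.4], [18.3, 162.3], [18.8, 161.3], [19.2, 163.1], [19.3, 162.9], [19.6, 162.4], [19.8, 162.0], [20.0, 161.7], [20.2, 161.4], [20.8, 162.8], [20.8, 162.7], [21.0, 162.4], [21.1, 162.1], [21.4, 161.6]]
contact [ 0.14974554  1.34277471 -0.25703848]
before [[521.0, 179.0, 129.0], [493.0, 61.0, 184.0], [665.0, -173.0, 129.0]]
after [[517.0, 178.0, 129.0], [496.0, 68.0, 185.0]]
```

View pics/f.png

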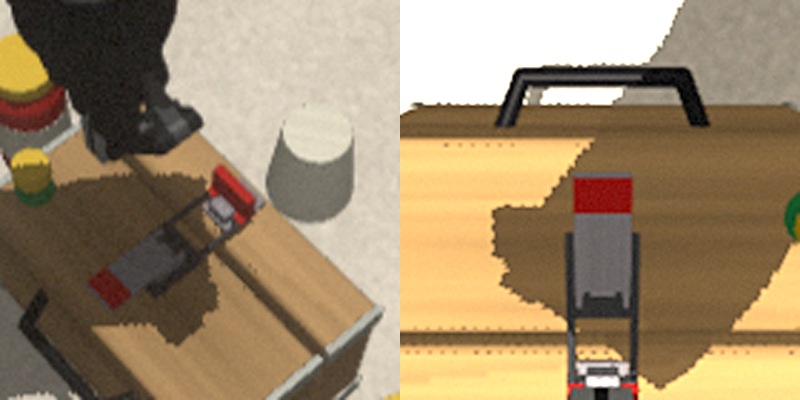

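The final images show the lever flat at about 0.04 rad and the loop over the keeper with its bar under the lip. The keeper has moved 2.4 mm toward the seam, which puts the lid at about 0.019 rad. The arm is clear of everything.

```bash
python3 -c "
from station import *
print(job_done())"
```

```text
the job is handed in; nothing more can be done
None
```

The latch is closed and the job is handed in, after about 18 s of robot time; no verdict was reported.

**What I did:** I pinched the loop's tab, regripped it once, passed the bar over the keeper's lip and drew it back under with the lever at about 1.38 rad. I then let go and pressed the lever along its arc with the closed fingers. My force readings along the arc showed at most about 5 N, and the lever snapped flat by itself.

**Last checks:**
- **Lever:** it lies flat at about 0.04 rad (limit 0.08).
- **Lid:** the keeper has moved 2.4 mm toward the seam, which puts the lid at about 0.019 rad (limit 0.024). The visible seam gap did not serve as a check, because there was an offset in it from the start.
- **Loop:** in the final pictures it lies over the keeper with the bar hidden under the lip. I could therefore not measure the bar's final position directly.
- **Contact:** the arm was clear of everything, with a force reading of about 1 N.
- **Jars and cup:**
  - The red jar's cap measures about 4 mm from its starting position.
  - The sample jar's cap measures about 7 mm off. I think partial hiding and shadow explain that, because nothing went near it.
  - The blue jar's cap did not register in the last automatic check, so I did not compare its position.
  - I did not measure the cup; it looked unmoved.

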